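Square up the punching pad and slide it into its holder

TASK

The square green punching pad lies askew in front of its holder, the dark steel fork screwed to the table. Turn the pad until its sides are square to the fork and slide it in between the two rails, fully home against the back stop, keeping it flat on the table all the way. Leave the yellow wax block and the bobbin behind the fork where they are.

Things in the scene. Friction and masses are not known exactly. Their poses are not given: they have to be found in the camera images.
- punch_pad: dark green solid plastic pad, 80 x 80 mm square, 22 mm thick, about 0.45 kg, loose, flat on the table; slides at a push of a few newtons. Origin: centre of its underside; x and y square to its sides, z up. All four sides are alike. It starts before the mouth, its centre 95 to 120 mm short of the seat and up to 30 mm to either side, turned 20 to 45 degrees either way from square.
- pad_holder: fixed dark steel fork, 14 mm high (screw heads 3 mm more). Origin: on the table at the centre of the seat, where the centre of the pad's underside comes when it is home. +x points into the fork to the back stop, y across it, z up. Two rails, 14 mm thick, run along x: inner faces at y = +42 and -42 mm (2 mm play each side of the pad), outer faces at +-56 mm.
- holder_stop (a point): middle of the top edge of the back stop's face, 40 mm inward of the seat's centre, 14 mm above the table; the pad's leading side rests flat against this face when home. The stop is a bar 14 mm thick across the whole fork.
- holder_mouth (a point): mid-point between the front ends of the rails' straight part, 12 mm outward (-x) of the seat's centre, 14 mm above the table. From here the rail tips flare outward to x = -31 mm in the holder's frame, where their inner faces are at y = +-48 mm and outer ones at +-61 mm. A pad that is home stands 28 mm out of this point.
- wax_block: yellow wax block, 33 x 51 x 23 mm, loose, behind the back stop, at the +y side. Origin: centre of its underside. To be left alone.
- bobbin: steel bobbin with orange thread, 22 mm across, 11 mm high, loose, behind the back stop, at the -y side. Origin: centre of its underside. To be left alone.

How it is judged:
By the outcome, as a careful person would: the job done as asked, in the order asked, and still so for the second after the job is handed in, with the robot touching nothing.
It also fails if it takes over 58 s, if anything falls off the work surface, if the arm or the gripper's body presses on something with over 40 N, if the wrist force passes 120 N, or if a joint passes its speed limit or range.

ROBOT

A 6-joint arm with a two-finger parallel gripper is mounted at the origin on a cart in front of the work surface, level with it; the furniture and walls round the work are solid. World frame = base frame: x ahead of the robot, y to its left, z up, the work surface at z = 0. Lengths are in m, angles in degrees, forces in N, time in s.
With the tool pointing down it reaches from about 0.25 to 0.725 m from the base axis. Payload 9.7 kg.
Tool frame: the origin (TCP) lies between the finger pads; the fingertips stand 11 mm ahead of it and the grasp point (between the pads) lies 8 mm behind it; y points along the fingers, x is the direction in which the jaws open and shut, and the axes are right-handed (so a half turn about y gives the same grasp; the last joint's range is limited). The gripper opens to 85 mm and grips with 20 to 120 N. Pads are 22 mm wide; open, the fingers measure 114 mm over their backs; the gripper's body (76 mm by 85 mm) begins 54 mm behind the grasp point. The pads swing forward as they close: fully open they stand 13 mm farther back than shut.
Start: joints at [-73.109, 4.979, 10.078, 95.1, 0, 90], TCP at [0.16, -0.526, 0.242] pointing down, gripper open.
Joint ranges: [-179.16, 179.16], [-48.56, 103.87], [-65.8, 70.77], [-126.05, 130.52], [-82.76, 87.17], [-180, 180]. Speed limits (degrees/s): [127.2, 127.2, 147.25, 180, 180, 180].

INTERFACE

Orientations are given as [roll, pitch, yaw] about the fixed x, y, z axes, in that order (R = Rz(yaw) Ry(pitch) Rx(roll)).
In Python, from workcell import bot, vision gives the robot as it stands. The module is installed in compiled form; this text tells all that it offers.
- The arm moves only by the shell command python3 -m crank 'ROWS' [OPENING] [FORCE]. ROWS is text: rows parted by semicolons, each of 6 numbers parted by spaces: the shift along the tool's x, y, z in m, then the turn, a rotation vector about the tool's x, y, z in rad. A call has 1 to 8 rows; each row is the pose to reach, as a shift and turn from the pose commanded when the call began, along the tool's axes at that moment; what a row does not reach only later rows make up. A row lasts 1/10 s, in which the tool goes at most 50 mm and 8.59 degrees, less where a joint would pass 70% of its speed; a pose out of reach is approached as far as the arm can. A call with a gripper value outside its range is refused whole. OPENING is the gripper's target within -1 to 1 (shut at 1, half-way at 0, fully open at -1), set as the call begins (- or left out, the last holds). The fingers move at their own pace and stop on an object; FORCE is the grip in N (left out, the last holds). Time passes only in rows, so rows that repeat a pose let the fingers close. It gives the time, the measured TCP pose, the force and the opening at its end, in the units of the state.
- bot.get_obs(): the state, without advancing time (a new reading comes with each control period).
- vision.camera(name): name is "scene" or "side" or "wrist"; returns the picture (384x512x3 uint8, red, green, blue); there is no depth.
- vision.get_calibration(name): a dict with "fx", "fy", "cx", "cy" (pixels), "rvec" (rotation vector, rad) and "tvec" (3), from world to camera coordinates, as OpenCV has them. Camera axes: x right, y down, z forward; pixel columns grow to the right and rows downward; lengths in m; the calibration is good to about 2 mm. A picture is of the moment at which its call begins: read the wrist's pose just before it. get_calibration takes no time and is no camera call; for the wrist camera it gives the pose at the moment of the call.
- bot.job_done(): hands the job in, once; it reports no verdict.
The state is a dict: "time": time; "q": joint angles; "qd": joint speeds; "joint_efforts": joint torques, N m; "ee_pos": TCP position; "tcp_rot": TCP orientation; "wrist_force": force on the tool from outside, world axes, zero at the start; "torque": the same for the moment, N m; "opening": finger opening in m.
Only numpy, scipy, OpenCV 4.12 (cv2) and the standard library are available. Lean on these libraries where they do the work, as an engineer would, in place of code of your own. Each camera call takes 0.05 s, during which the arm holds its last target. There are 200 camera calls.

## Working session

There is one attempt and no reset: what is moved stays moved. The work goes in short steps, Python scripts to look and compute and a shell command to move; the robot and the scene stay as the last step left them, time stands still between calls to the robot, and variables do not carry over. Pictures are saved under pics/ and viewed, about 8 in all and at most 12, crops included, and the job is handed in when it is done.

```bash
mkdir -p pics; python3 - <<'E'
from workcell import bot, vision
import cv2,numpy as np
print({k:np.round(v,3).tolist() for k,v in bot.get_obs().items()})
a=[]
for n in("scene","side"):
    im=vision.camera(n); cv2.imwrite(f"pics/{n}0.png",im[:,:,::-1]); a.append(im[:,:,::-1])
    c=vision.get_calibration(n); R=cv2.Rodrigues(np.array(c["rvec"],float))[0]; print(n,c["fx"],c["cx"],c["cy"],"cam at",-R.T@np.array(c["tvec"]).ravel(),"fwd",R[2])
E
```

```text
{'time': 0.0, 'q': [-73.11, 5.01, 10.033, 95.1, 0.0, 89.998], 'qd': [-0.023, -0.03, -0.055, -0.044, -0.0, -0.008], 'joint_efforts': [-0.0, -52.039, 46.481, 0.016, -0.0, -0.0], 'ee_pos': [0.16, -0.526, 0.242], 'tcp_rot': [-90.0, 0.077, -73.107], 'wrist_force': [-0.346, -0.368, -0.052], 'torque': [-0.004, -0.05, 0.014], 'opening': 0.086}
scene 460.16338280515004 260.8543674955923 188.26494669033855 cam at [-0.02147349  0.78518113  0.50459166] fwd [ 0.66865219 -0.50983381 -0.54127048]
side 423.0059139560987 251.12191206246692 192.73492604767875 cam at [0.10911802 0.67133456 0.6929653 ] fwd [ 0.51444522 -0.37167196 -0.77279109]
```

View pics/scene0.png

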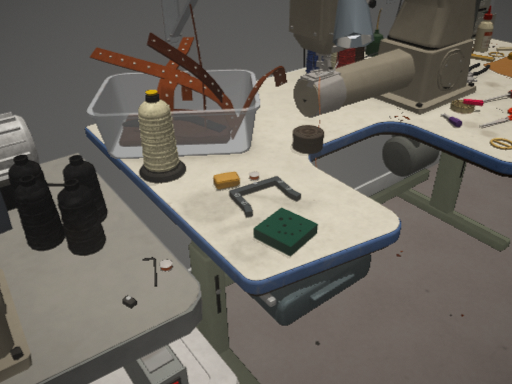

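View pics/side0.png

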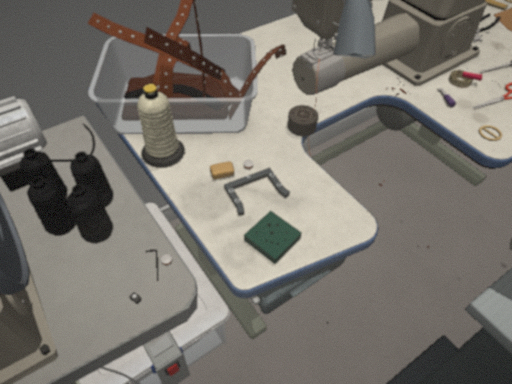

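The pad is at about (272,236) in the side view. The fork has its stop at (228,187)–(268,173) and its mouth faces the pad. The wax block (222,170) and the bobbin (249,164) are behind the fork. Next is a rough localisation, then a closer look with the wrist camera.

```bash
cat > h.py <<'E'
from workcell import bot, vision
import cv2,numpy as np
def cast(c,px,z):
    R=cv2.Rodrigues(np.array(c["rvec"],float))[0]; t=np.array(c["tvec"],float).ravel()
    px=np.atleast_2d(np.array(px,float)); d=np.c_[(px[:,0]-c["cx"])/c["fx"],(px[:,1]-c["cy"])/c["fy"],np.ones(len(px))]@R
    o=-R.T@t; return (o+d*((z-o[2])/d[:,2])[:,None])[:,:2]
def proj(c,P):
    K=np.array([[c["fx"],0,c["cx"]],[0,c["fy"],c["cy"]],[0,0,1]])
    return cv2.projectPoints(np.array(P,float).reshape(-1,1,3),np.array(c["rvec"],float),np.array(c["tvec"],float),K,None)[0].reshape(-1,2)
E
python3 - <<'E'
from h import *
for n,p in(("side",dict(pad=(272,236),ftipL=(240,211),ftipR=(287,194),cL=(228,187),cR=(268,173),wax=(222,170),bob=(249,164))),("scene",dict(pad=(286,229),ftipL=(249,211),ftipR=(297,198),cL=(233,193),cR=(277,181)))):
    c=vision.get_calibration(n)
    for k,v in p.items(): print(n,k,cast(c,v,.022 if k=="pad" else .014).round(3))
c=vision.get_calibration("wrist"); R=cv2.Rodrigues(np.array(c["rvec"],float))[0]; print(c,-R.T@np.array(c["tvec"]).ravel(),R)
im=vision.camera("wrist"); cv2.imwrite("pics/w0.png",im[:,:,::-1])
E
```

```text
side pad [[0.446 0.377]]
side ftipL [[0.535 0.39 ]]
side ftipR [[0.516 0.285]]
side cL [[0.601 0.376]]
side cR [[0.586 0.283]]
side wax [[0.649 0.361]]
side bob [[0.631 0.302]]
scene pad [[0.447 0.375]]
scene ftipL [[0.537 0.387]]
scene ftipR [[0.515 0.29 ]]
scene cL [[0.605 0.376]]
scene cR [[0.586 0.281]]
{'fx': 338.1587657087456, 'fy': 338.1587657087456, 'cx': 251.210441930361, 'cy': 189.73525619387468, 'rvec': array([-2.30374459,  1.70786805,  0.28246247]), 'tvec': array([-0.54948412, -0.04130787,  0.38109055])} [ 0.23889537 -0.50241811  0.37332853] [[ 0.29038642 -0.95690786 -0.00175632]
 [-0.9065176  -0.27568166  0.31972717]
 [-0.30643362 -0.09125229 -0.94750802]]
```

```bash
cat >> h.py <<'E'
def go(x,y,z,yaw):
    "shift along the tool axes and turn to reach a tool-down pose"
    from scipy.spatial.transform import Rotation as Ro
    o=bot.get_obs(); R=Ro.from_euler("xyz",o["tcp_rot"],degrees=True); G=Ro.from_euler("xyz",[-90,0,yaw],degrees=True)
    print("t",round(o["time"],2),"at",np.round(o["ee_pos"],4),"yaw",round(o["tcp_rot"][2],2),"F",np.round(o["wrist_force"],1),"open",round(o["opening"],4))
    print("shift",np.round(R.inv().apply(np.array([x,y,z])-o["ee_pos"]),4),"turn",np.round((R.inv()*G).as_rotvec(),4))
E
python3 -m crank '-.0386 0 .0253 0 -.1335 0; -.0772 0 .0506 0 -.267 0; -.1158 0 .0759 0 -.4 0; -.1544 0 .1012 0 -.534 0; -.193 0 .1265 0 -.6675 0; -.2316 0 .1518 0 -.801 0; -.2702 0 .1771 0 -.9345 0; -.3088 0 .2024 0 -1.068 0'
python3 -c "
from h import *
go(.42,.36,.25,80)"
```

```text
time: 0.95
ee_pos: [0.2636, -0.1703, 0.2422]
tcp_rot: [-90.0, -0.0, -11.7]
wrist_force: [0.4, -1.5, 0.1]
opening: 0.085
t 0.95 at [ 0.2636 -0.1703  0.2422] yaw -11.66 F [ 0.4 -1.5  0.1] open 0.085
shift [ 0.046  -0.0078  0.551 ] turn [ 6.0000e-04 -1.5997e+00  4.0000e-04]
```

```bash

python3 -m crank '.004 0 .045 0 -.133 0; .008 0 .09 0 -.266 0; .012 -.002 .135 0 -.4 0; .016 -.003 .18 0 -.533 0; .02 -.004 .225 0 -.667 0; .024 -.005 .27 0 -.8 0; .028 -.006 .315 0 -.933 0; .031 -.008 .36 0 -1.067 0'
python3 -c "
from h import *
go(.42,.36,.25,80)"
```

```text
time: 1.75
ee_pos: [0.3684, 0.176, 0.2501]
tcp_rot: [-90.0, -0.0, 49.6]
wrist_force: [0.9, -1.1, -0.6]
opening: 0.0853
t 1.75 at [0.3684 0.176  0.2501] yaw 49.57 F [ 0.9 -1.1 -0.6] open 0.0853
shift [1.736e-01 1.000e-04 8.000e-02] turn [ 2.000e-04 -5.311e-01 -0.000e+00]
```

```bash

python3 -m crank '.04 0 .02 0 -.133 0; .08 0 .04 0 -.266 0; .12 0 .06 0 -.4 0; .174 0 .08 0 -.531 0; .174 0 .08 0 -.531 0; .174 0 .08 0 -.531 0'
python3 - <<'E'
from h import *
im=vision.camera("wrist"); b=im[:,:,::-1]; cv2.imwrite("pics/w1.png",cv2.resize(b,(800,600),interpolation=cv2.INTER_CUBIC)); cv2.imwrite("pics/w1raw.png",b)
c=vision.get_calibration("wrist"); np.save("w1c.npy",c,allow_pickle=True)
hsv=cv2.cvtColor(im,cv2.COLOR_RGB2HSV)
m=cv2.inRange(hsv,(60,60,15),(95,255,140)); m=cv2.morphologyEx(m,cv2.MORPH_CLOSE,np.ones((7,7)))
k=max(cv2.findContours(m,cv2.RETR_EXTERNAL,cv2.CHAIN_APPROX_NONE)[0],key=cv2.contourArea)
print(cv2.contourArea(k),cv2.minAreaRect(k))
w=cast(c,k[:,0],.022)*1000; r=cv2.minAreaRect(w.astype(np.float32)); print(r)
go(.42,.36,.25,80)
E
```

```text
time: 2.35
ee_pos: [0.4214, 0.3588, 0.2488]
tcp_rot: [-89.9, 0.1, 79.7]
wrist_force: [-0.5, -1.1, -0.3]
opening: 0.0855
6245.0 ((77.5, 341.0), (155.0, 84.0), 0.0)
((626.8441162109375, 76.07000732421875), (214.000244140625, 137.9290771484375), 79.67475891113281)
t 2.4 at [0.4213 0.3577 0.2496] yaw 79.62 F [0.5 0.6 0.6] open 0.0856
shift [ 0.002  -0.0004  0.0016] turn [-0.001  -0.0067 -0.0015]
```

View pics/w1.png

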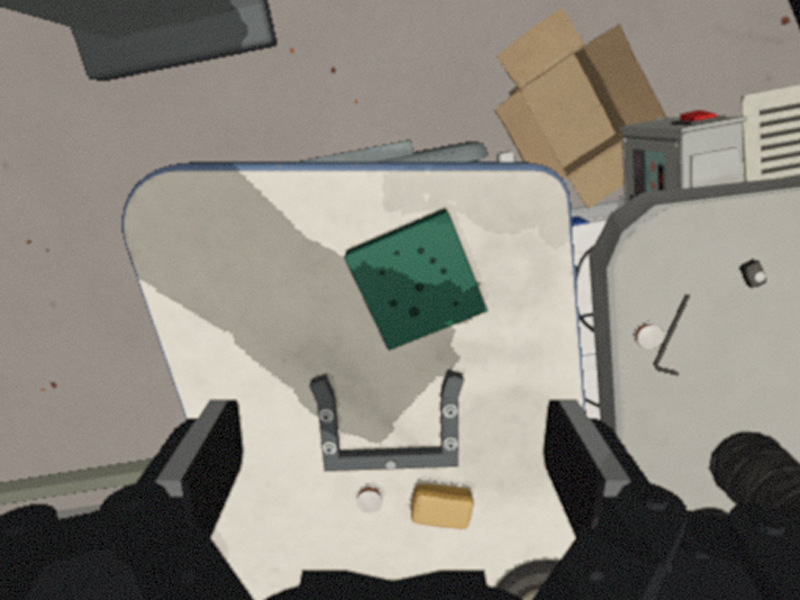

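The wrist view is clear. The pad's top corners (800x600 picture) are at (346,254), (447,211), (487,310) and (390,349). The fork's stop runs (325,470)–(458,465) with tips at about (318,380) and (455,373), and the bobbin (370,498) and wax block (442,505) are behind it. The first contour was a wrong blob, so I'll restrict the region.

```bash
cat > meas.py <<'E'
from h import *
def pad(im,c,roi):
    x0,y0,x1,y1=roi; f=im.astype(int); m=((f[:,:,1]-f[:,:,0]>18)&(f[:,:,1]>f[:,:,2]+2)).astype(np.uint8)*255
    z=np.zeros_like(m); z[y0:y1,x0:x1]=m[y0:y1,x0:x1]; z=cv2.morphologyEx(z,cv2.MORPH_CLOSE,np.ones((7,7)))
    k=max(cv2.findContours(z,cv2.RETR_EXTERNAL,cv2.CHAIN_APPROX_NONE)[0],key=cv2.contourArea)
    r=cv2.minAreaRect((cast(c,k[:,0],.022)*1000).astype(np.float32)); return r,k
def fork(im,c,roi):
    x0,y0,x1,y1=roi; g=im.max(2); m=np.zeros_like(g); m[y0:y1,x0:x1]=(g[y0:y1,x0:x1]<95)*255
    k=max(cv2.findContours(m,cv2.RETR_EXTERNAL,cv2.CHAIN_APPROX_NONE)[0],key=cv2.contourArea)
    return cast(c,k[:,0],.014)*1000,k
E
python3 - <<'E'
from meas import *
im=cv2.imread("pics/w1raw.png")[:,:,::-1]; c=np.load("w1c.npy",allow_pickle=True).item()
r,k=pad(im,c,(205,125,325,235)); print("pad",r)
w,kf=fork(im,c,(190,232,305,305)); print("fork area",cv2.contourArea(kf))
yaw=-10.
for _ in range(4):
    u=np.array([np.cos(np.radians(yaw)),np.sin(np.radians(yaw))]); v=np.array([-u[1],u[0]])
    X=w@u; Y=w@v; xm=X.max(); s=(X>xm-2.5)&(Y>Y.min()+20)&(Y<Y.max()-20)
    p=np.polyfit(Y[s],X[s],1); yaw-=np.degrees(np.arctan(p[0]))
back=np.median(X[s]); s=(X<back-5)&(X>back-60)
yc=(Y.max(),Y.min()); q=s&(X>back-50)
o1=np.median(Y[q&(Y>Y.mean()+40)]);
print("yaw",yaw,"back",back,"Y range",yc,"X range",X.min(),X.max())
for a in (10,20,30,40,50,60,70,80):
    b=np.sort(Y[abs(X-(back-a))<1.2]); print(a,b.round(1))
print("u",u)
for d,z in((0,.0),): print("tips px @TCP z",proj(c,[bot.get_obs()["ee_pos"]]))
o=im[:,:,::-1].copy(); cv2.drawContours(o,[k,kf],-1,(0,0,255),1); cv2.imwrite("pics/w1o.png",cv2.resize(o[110:320,170:340],None,fx=3.5,fy=3.5/1.25))
E
```

```text
pad ((451.80963134765625, 368.72900390625), (80.09952545166016, 77.80143737792969), 13.084240913391113)
fork area 632.0
yaw -7.918606505237655 back 546.0760741035133 Y range (np.float64(446.2629804212994), np.float64(342.58672321336064)) X range 469.8447758385434 547.1565797240504
10 [360.2 360.2]
20 [358.5 359.8]
30 [347.9 348.1 360.4 360.5]
40 [358.8 360.  361.2 361.3]
50 [347.2 347.3 360.8]
60 [344.5 345.6 360.4 360.5]
70 [344.2 357.5 357.6]
80 []
u [ 0.99046486 -0.13776557]
tips px @TCP z [[251.10597581 269.33744342]]
```

View pics/w1o.png

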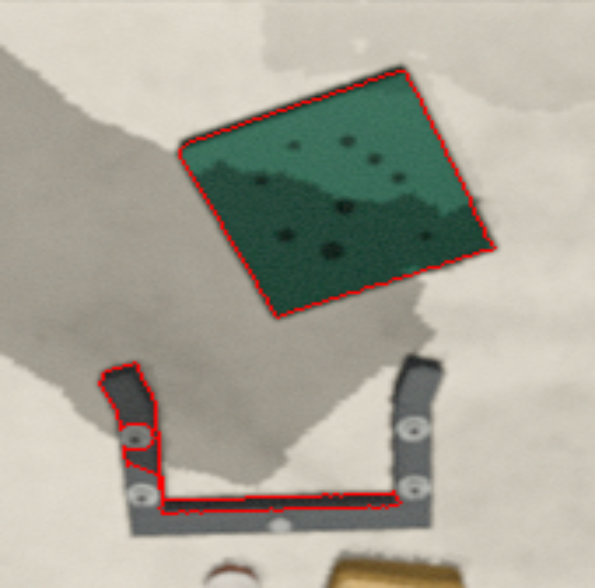

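The pad contour is good: an 80.1 x 77.8 mm rectangle at (452,369), turned about 21° from the fork. The fork threshold was too low and cut off the lit steel.

```bash
sed -i 's/<95/<T/; s/def fork(im,c,roi)/def fork(im,c,roi,T=132)/' meas.py; cat >> meas.py <<'E'
def forkpose(w):
    yaw=-9.
    for _ in range(5):
        u=np.array([np.cos(np.radians(yaw)),np.sin(np.radians(yaw))]); v=np.array([-u[1],u[0]])
        X=w@u; Y=w@v; s=(X>X.max()-4)&(Y>Y.min()+20)&(Y<Y.max()-20)
        p=np.polyfit(Y[s],X[s],1); yaw-=np.degrees(np.arctan(p[0]))
    back=np.median(X[s]); yaws=[yaw]; mid=(Y.max()+Y.min())/2; q=(X<back-6)&(X>back-48)
    f=[]
    for sg in(1,-1):
        e=q&(sg*(Y-mid)>50); p=np.polyfit(X[e],Y[e],1); f.append(np.median(Y[e])); yaws.append(yaw+np.degrees(np.arctan(p[0])))
    print("yaws",np.round(yaws,2),"outer width",f[0]-f[1],"length",back-X.min(),"flare width",np.ptp(Y))
    for a in(20,30,40): print(a,np.sort(Y[abs(X-(back-a))<1.2]).round(1)-mid)
    print("seat",u*(back-54)+v*np.mean(f))
    return u*(back-54)+v*np.mean(f),yaw
E
python3 - <<'E'
from meas import *
im=cv2.imread("pics/w1raw.png")[:,:,::-1]; c=np.load("w1c.npy",allow_pickle=True).item()
for T in(125,135,145):
    w,kf=fork(im,c,(190,232,305,305),T); print(T,"area",cv2.contourArea(kf)); forkpose(w)
E
```

```text
125 area 1800.0
yaws [-7.88 -7.48 -6.87] outer width 108.23312893870411 length 87.26866350407431 flare width 117.91318660589047
20 [-42.51329494 -41.31329494 -41.21329494 -40.01329494  42.38670506
  43.68670506]
30 [-53.11329494 -40.51329494 -40.41329494  42.48670506  42.58670506
  55.08670506]
40 [-53.61329494 -53.51329494 -39.71329494 -39.61329494  42.68670506
  42.68670506  55.08670506]
seat [553.62755669 329.17147062]
135 area 1885.0
yaws [-7.88 -8.16 -6.94] outer width 108.38466909502114 length 88.55980813804354 flare width 119.11316338466332
20 [-43.15919603 -43.05919603 -41.85919603 -40.65919603 -27.95919603
 -26.75919603 -25.45919603 -24.15919603   7.54080397   8.84080397
  10.04080397  40.44080397  41.74080397  43.04080397  43.04080397]
30 [-53.85919603 -53.75919603 -41.15919603  41.94080397  41.94080397
  54.44080397]
40 [-54.25919603 -54.05919603 -40.35919603  42.04080397  42.04080397
  54.54080397]
seat [553.84262573 329.08102149]
145 area 1975.0
yaws [-8.06 -7.94 -6.06] outer width 108.45877132280424 length 89.13617155660756 flare width 120.1960973841849
20 [-50.04950825 -48.84950825 -47.54950825 -42.44950825 -39.94950825
 -28.54950825 -27.24950825 -25.94950825 -24.74950825 -23.44950825
 -22.14950825 -20.94950825 -19.64950825 -18.34950825 -17.14950825
 -15.84950825 -14.54950825   7.05049175   8.25049175   9.55049175
  10.85049175  12.05049175  13.35049175  14.65049175  15.85049175
  17.15049175  18.45049175  19.65049175  20.95049175  22.25049175
  41.25049175  42.45049175  43.75049175  43.75049175]
30 [-53.14950825 -53.04950825 -40.44950825  42.55049175  55.15049175
  55.15049175]
40 [-53.54950825 -53.44950825 -39.84950825 -39.74950825  42.75049175
  55.15049175  55.15049175]
seat [554.26427002 329.08279961]
```

Pose so far: seat about (554,329) mm with fork yaw about -7.7°, pad at (452,369) with yaw 13.1°. In the fork's frame that is 107 mm short, 26 mm to the side and turned 21°, all within the given ranges. I'll grip across the pad's sides near its rear, turn and insert it, then push it home from behind.

```bash
python3 -c "
from h import *
go(.4265,.3628,.08,103.1)"
```

```text
t 2.4 at [0.4213 0.3577 0.2496] yaw 79.62 F [0.5 0.6 0.6] open 0.0856
shift [ 0.0062  0.1696 -0.0044] turn [-0.0013 -0.4099 -0.0013]
```

```bash
python3 -m crank '.002 .04 -.001 0 -.13 0; .004 .08 -.003 0 -.26 0; .006 .12 -.004 0 -.41 0; .006 .16 -.004 0 -.41 0; .006 .17 -.004 0 -.41 0;.006 .17 -.004 0 -.41 0;.006 .17 -.004 0 -.41 0'
python3 - <<'E'
from meas import *
im=vision.camera("wrist"); c=vision.get_calibration("wrist"); cv2.imwrite("pics/w2raw.png",im[:,:,::-1])
go(.4265,.3628,.08,103.1)
k0=proj(c,[[.452,.369,.022]]); print(k0)
r,k=pad(im,c,(0,0,512,384)); print("pad",r)
o=im[:,:,::-1].copy(); cv2.drawContours(o,[k],-1,(0,0,255),1); cv2.imwrite("pics/w2.png",o)
E
```

```text
time: 3.1
ee_pos: [0.4273, 0.3631, 0.0829]
tcp_rot: [-90.2, -0.1, 103.1]
wrist_force: [0.6, 0.4, 0.3]
opening: 0.0852
t 3.15 at [0.4275 0.3635 0.0832] yaw 103.08 F [ 1.  -0.2  0.8] open 0.0849
shift [-0.0004  0.0032  0.0011] turn [ 0.0034 -0.0004  0.0017]
[[250.93163883 251.41525559]]
pad ((450.197021484375, 369.5128479003906), (83.79644012451172, 78.10784912109375), 13.029480934143066)
```

View pics/w2.png

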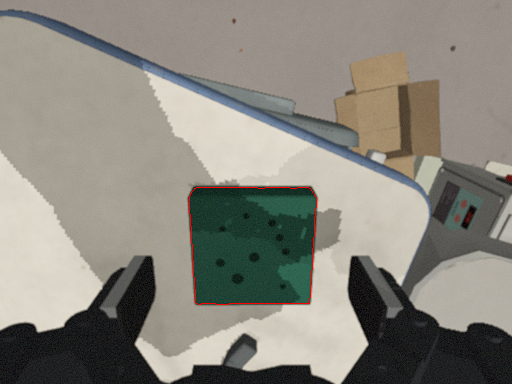

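The pad is square to the gripper (edges in columns 190–316) and midway between the fingers (152–352), within about 1 px. Now descending.

```bash
python3 -m crank '.0006 .02 0 0 0 0; .0006 .04 0 0 0 0; .0006 .05 0 0 0 0;.0006 .056 0 0 0 0;.0006 .06 0 0 0 0;.0006 .064 0 0 0 0;.0006 .066 0 0 0 0;.0006 .066 0 0 0 0'
python3 -m crank '0 .003 0 0 0 0; 0 .006 0 0 0 0;0 .006 0 0 0 0;0 .006 0 0 0 0'
python3 - <<'E'
from meas import *
im=vision.camera("wrist"); cv2.imwrite("pics/w3.png",im[:,:,::-1])
go(.4265,.3628,.008,103.1)
E
```

```text
time: 3.95
ee_pos: [0.4264, 0.3637, 0.0144]
tcp_rot: [-90.0, -0.0, 103.1]
wrist_force: [0.3, -0.7, -0.4]
opening: 0.0849
time: 4.35
ee_pos: [0.4263, 0.3636, 0.0082]
tcp_rot: [-90.0, 0.0, 103.1]
wrist_force: [0.0, 0.6, -0.7]
opening: 0.0852
t 4.4 at [0.4264 0.3636 0.0083] yaw 103.13 F [ 0.4 -0.   0.2] open 0.0854
shift [-0.0009  0.0003  0.0001] turn [-0.      0.0006  0.    ]
```

View pics/w3.png

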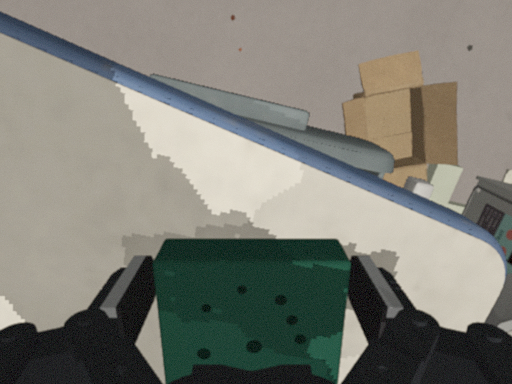

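The pad sits between the fingers with a small gap on both sides and no contact force. Closing.

```bash
python3 -m crank '0 0 0 0 0 0;0 0 0 0 0 0;0 0 0 0 0 0;0 0 0 0 0 0;0 0 0 0 0 0;0 0 0 0 0 0' 0.3 40
python3 - <<'E'
from h import *
u=np.array([np.cos(np.radians(-7.7)),np.sin(np.radians(-7.7))])
s=np.array([.5542,.3291]); 
for d in(.085,.060,.018):
  g=s-u*(d+.0255); print(d); go(g[0],g[1],.008,82.3)
E
```

```text
time: 5.0
ee_pos: [0.4265, 0.3637, 0.0087]
tcp_rot: [-90.0, -0.0, 103.1]
wrist_force: [-1.7, -2.0, 6.4]
opening: 0.0788
0.085
t 5.0 at [0.4265 0.3637 0.0087] yaw 103.13 F [-1.7 -2.   6.4] open 0.0788
shift [-0.0234  0.0007 -0.0132] turn [4.000e-04 3.635e-01 2.000e-04]
0.06
t 5.0 at [0.4265 0.3637 0.0087] yaw 103.13 F [-1.7 -2.   6.4] open 0.0788
shift [-0.0323  0.0007 -0.0366] turn [4.000e-04 3.635e-01 2.000e-04]
0.018
t 5.0 at [0.4265 0.3637 0.0087] yaw 103.13 F [-1.7 -2.   6.4] open 0.0788
shift [-0.0472  0.0008 -0.0759] turn [4.000e-04 3.635e-01 2.000e-04]
```

```bash
python3 -m crank '-.004 0 -.002 0 .06 0;-.008 0 -.0045 0 .12 0;-.012 0 -.0065 0 .18 0;-.016 0 -.009 0 .24 0;-.02 0 -.011 0 .3 0;-.0234 0 -.0132 0 .3635 0;-.0234 0 -.0132 0 .3635 0;-.0234 0 -.0132 0 .3635 0'
python3 - <<'E'
from meas import *
for n in("scene","side"):
  im=vision.camera(n); c=vision.get_calibration(n); cv2.imwrite(f"pics/{n}1raw.png",im[:,:,::-1])
  if n=="side":
    o=cv2.resize(im[130:290,180:340,::-1],(600,600),interpolation=cv2.INTER_CUBIC); cv2.imwrite("pics/side1.png",o)
go(.4447,.3439,.008,82.3)
E
```

```text
time: 5.8
ee_pos: [0.4451, 0.3439, 0.0087]
tcp_rot: [-90.1, -0.0, 82.4]
wrist_force: [1.6, -1.0, 5.3]
opening: 0.0789
t 5.9 at [0.4451 0.344  0.0087] yaw 82.4 F [ 2.1 -1.   4.8] open 0.0788
shift [-0.0001  0.0007  0.0003] turn [0.0013 0.0018 0.0003]
```

View pics/side1.png

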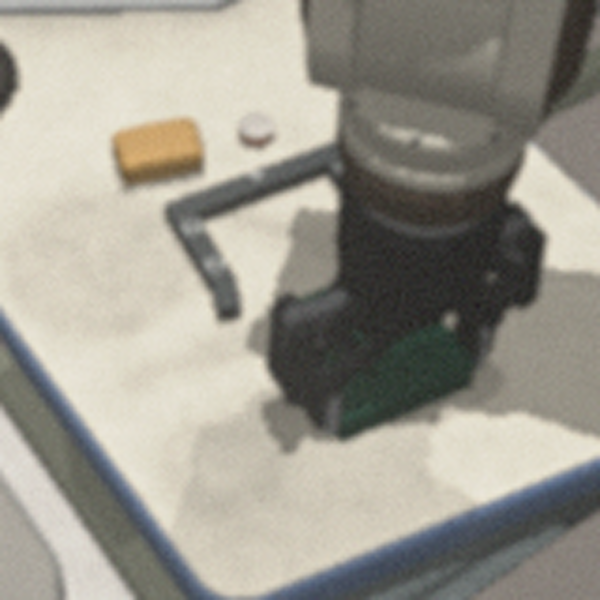

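The pad turned with the gripper, lies flat, and stands square in front of the mouth. The wax block and bobbin are untouched. Inserting in stages.

```bash
python3 -m crank '0 0 -.006 0 0 0;0 0 -.012 0 0 0;0 0 -.018 0 0 0;0 0 -.024 0 0 0;0 0 -.030 0 0 0;0 0 -.034 0 0 0;0 0 -.034 0 0 0'
python3 -m crank '0 0 -.003 0 0 0;0 0 -.006 0 0 0;0 0 -.009 0 0 0;0 0 -.012 0 0 0;0 0 -.012 0 0 0'
python3 -c "
from h import *
o=bot.get_obs(); u=np.array([np.cos(np.radians(-7.7)),np.sin(np.radians(-7.7))]);v=np.array([-u[1],u[0]]); e=np.array(o['ee_pos'][:2])-[.5542,.3291]; print('along',e@u+.0255,'across',e@v,o['torque'])
f=np.array(o['wrist_force'][:2]); print(f@u,f@v)"
```

```text
time: 6.6
ee_pos: [0.4781, 0.3396, 0.0087]
tcp_rot: [-90.0, -0.0, 82.4]
wrist_force: [-1.8, 0.4, 6.7]
opening: 0.0789
time: 7.1
ee_pos: [0.4897, 0.3381, 0.0087]
tcp_rot: [-90.0, -0.0, 82.4]
wrist_force: [-4.8, 1.0, 8.0]
opening: 0.0791
along -0.0396052993259573 across 0.00023290178914039603 [-0.04293072  0.74182209  0.03664621]
-4.844588446336578 0.37413640572004647
```

```bash
python3 -m crank '0 0 -.003 0 0 0;0 0 -.006 0 0 0;0 0 -.009 0 0 0;0 0 -.012 0 0 0;0 0 -.0145 0 0 0;0 0 -.0145 0 0 0'
python3 - <<'E'
from h import *
o=bot.get_obs(); print(o["wrist_force"])
im=vision.camera("side"); cv2.imwrite("pics/side2.png",cv2.resize(im[130:290,180:340,::-1],(600,600),interpolation=cv2.INTER_CUBIC))
E
```

```text
time: 7.7
ee_pos: [0.504, 0.3362, 0.0087]
tcp_rot: [-89.9, -0.0, 82.4]
wrist_force: [-4.1, 0.9, 8.6]
opening: 0.0787
[-4.1450253   0.9202454   8.55452106]
```

View pics/side2.png

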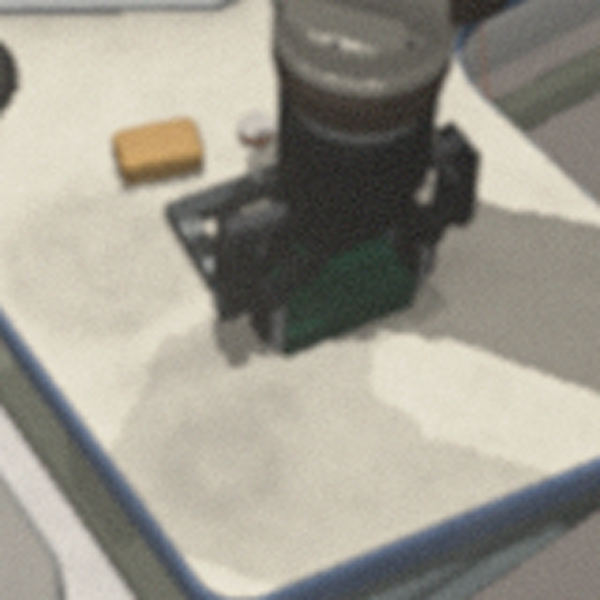

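The pad is well into the mouth and straight, with a drag of about 4 N along the fork and no side load. Releasing, lifting and backing off, then pushing with the two fingertips half open.

```bash
python3 -m crank '0 0 0 0 0 0;0 0 0 0 0 0;0 0 0 0 0 0;0 0 0 0 0 0;0 -.01 0 0 0 0;0 -.03 0 0 0 0;0 -.05 0 0 0 0;0 -.05 0 0 0 0' -1
python3 -m crank '0 0 .02 0 0 0;0 0 .045 0 0 0;0 0 .045 0 0 0;0 0 .045 0 0 0;0 0 .045 0 0 0' -0.2
python3 - <<'E'
from meas import *
im=vision.camera("wrist"); c=vision.get_calibration("wrist"); cv2.imwrite("pics/w4.png",im[:,:,::-1])
go(.4594,.342,.018,82.3)
k0=proj(c,[[.53,.332,.022]]); print(k0)
r,k=pad(im,c,(100,100,400,384)); print("pad",r)
E
```

```text
time: 8.55
ee_pos: [0.5059, 0.3367, 0.0621]
tcp_rot: [-90.2, -0.2, 82.3]
wrist_force: [1.2, 1.1, 1.2]
opening: 0.085
time: 9.05
ee_pos: [0.4604, 0.3418, 0.0583]
tcp_rot: [-90.0, -0.0, 82.3]
wrist_force: [0.3, 0.3, -0.3]
opening: 0.0513
t 9.1 at [0.4605 0.3417 0.0582] yaw 82.28 F [ 0.1  0.5 -0.1] open 0.0513
shift [0.0002 0.0402 0.0012] turn [ 0.0002 -0.0003  0.0001]
[[250.72186305 337.07563257]]
pad ((519.9300537109375, 334.1098327636719), (79.24705505371094, 79.153076171875), 82.2588119506836)
```

View pics/w4.png

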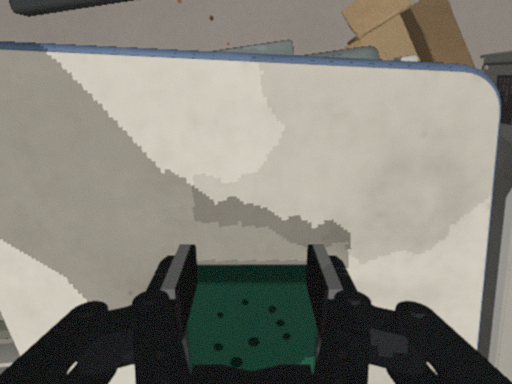

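```bash
python3 -m crank '0 .015 0 0 0 0;0 .03 0 0 0 0;0 .04 0 0 0 0;0 .04 0 0 0 0;0 .04 0 0 0 0'
python3 -m crank '0 0 -.005 0 0 0;0 0 -.01 0 0 0;0 0 -.015 0 0 0;0 0 -.02 0 0 0;0 0 -.02 0 0 0'
python3 -m crank '0 0 -.004 0 0 0;0 0 -.008 0 0 0;0 0 -.012 0 0 0;0 0 -.016 0 0 0;0 0 -.016 0 0 0'
```

```text
time: 9.6
ee_pos: [0.4597, 0.3416, 0.0178]
tcp_rot: [-90.0, 0.0, 82.3]
wrist_force: [-0.6, -0.2, -0.2]
opening: 0.0513
time: 10.1
ee_pos: [0.4805, 0.339, 0.0184]
tcp_rot: [-90.0, -0.0, 82.3]
wrist_force: [-1.1, -0.8, -0.0]
opening: 0.051
time: 10.6
ee_pos: [0.4963, 0.3368, 0.0182]
tcp_rot: [-90.0, 0.0, 82.3]
wrist_force: [0.2, -0.1, -0.1]
opening: 0.0513
```

```bash
python3 -m crank '0 0 -.002 0 0 0;0 0 -.004 0 0 0;0 0 -.006 0 0 0'
python3 -m crank '0 0 -.001 0 0 0;0 0 -.002 0 0 0;0 0 -.003 0 0 0'
python3 - <<'E'
from h import *
im=vision.camera("side"); cv2.imwrite("pics/side3.png",cv2.resize(im[130:290,180:340,::-1],(600,600),interpolation=cv2.INTER_CUBIC))
E
```

```text
time: 10.9
ee_pos: [0.5016, 0.3361, 0.0182]
tcp_rot: [-90.0, 0.0, 82.3]
wrist_force: [-2.1, -0.1, 0.2]
opening: 0.0513
time: 11.2
ee_pos: [0.5045, 0.3357, 0.0183]
tcp_rot: [-90.0, 0.0, 82.3]
wrist_force: [-2.1, 0.8, 0.3]
opening: 0.0512
```

View pics/side3.png

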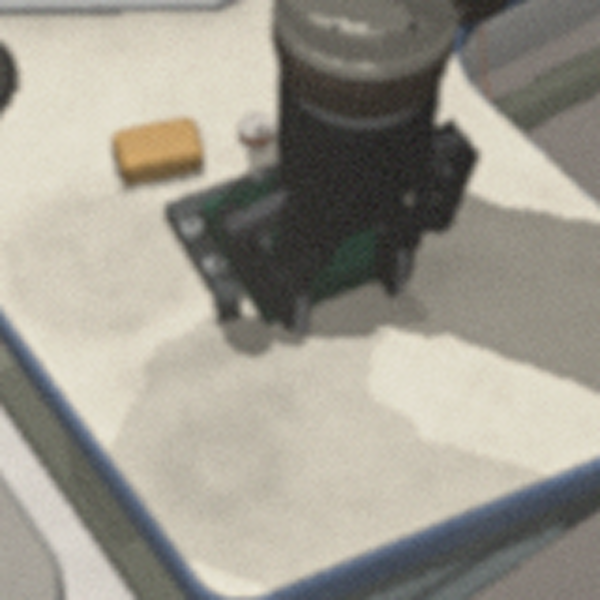

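```bash
for i in 1 2 3; do python3 -m crank '0 0 -.0005 0 0 0;0 0 -.001 0 0 0' | grep -E 'ee_pos|force'; done
```

```text
ee_pos: [0.5052, 0.3356, 0.0182]
wrist_force: [-5.4, 0.9, 1.9]
ee_pos: [0.5053, 0.3356, 0.0182]
wrist_force: [-10.3, 0.2, 4.6]
ee_pos: [0.5054, 0.3356, 0.0182]
wrist_force: [-15.2, 2.5, 6.8]
```

Hard contact: the position has stopped at 0.5054 while the force rises. One more firm nudge, then back off and check.

```bash
python3 -m crank '0 0 -.001 0 0 0;0 0 -.001 0 0 0'
python3 -m crank '0 0 .006 0 0 0;0 0 .02 0 0 0;0 0 .04 0 0 0;0 -.03 .06 0 0 0;0 -.07 .085 0 0 0;0 -.12 .085 0 0 0;0 -.17 .085 0 0 0;0 -.22 .085 0 0 0'
python3 -m crank '0 -.01 0 0 0 0;0 -.01 0 0 0 0;0 -.01 0 0 0 0'
python3 - <<'E'
from meas import *
im=vision.camera("wrist"); c=vision.get_calibration("wrist"); cv2.imwrite("pics/w5raw.png",im[:,:,::-1])
go(.42,.36,.25,82.3)
p=proj(c,[[.5542,.3291,.022]])[0].astype(int); print(p)
x,y=p; r,k=pad(im,c,(x-80,y-70,x+80,min(384,y+70))); print("pad",r)
w,kf=fork(im,c,(x-65,y-55,x+65,y+60),132); print(cv2.contourArea(kf))
o=im[:,:,::-1].copy(); cv2.drawContours(o,[k],-1,(0,0,255),1)
o=o[max(0,y-90):y+90,x-110:x+110]; cv2.imwrite("pics/w5.png",cv2.resize(o,None,fx=3.3,fy=3.3,interpolation=cv2.INTER_CUBIC))
E
```

```text
time: 12.05
ee_pos: [0.5054, 0.3356, 0.0182]
tcp_rot: [-89.6, 0.0, 82.4]
wrist_force: [-18.9, 2.4, 9.3]
opening: 0.0513
time: 12.85
ee_pos: [0.4234, 0.3464, 0.2406]
tcp_rot: [-90.1, -0.0, 82.3]
wrist_force: [0.1, 0.8, -0.5]
opening: 0.0515
time: 13.15
ee_pos: [0.4239, 0.3465, 0.247]
tcp_rot: [-90.0, 0.1, 82.3]
wrist_force: [0.0, 0.5, -0.4]
opening: 0.0511
t 13.2 at [0.4238 0.3463 0.2464] yaw 82.3 F [-0.3 -0.2  0.7] open 0.0511
shift [ 0.0131 -0.0037  0.0056] turn [-0.0015  0.     -0.0019]
[251 263]
pad ((550.9501342773438, 329.689208984375), (79.3409194946289, 85.45271301269531), 82.35441589355469)
5737.0
```

View pics/w5.png

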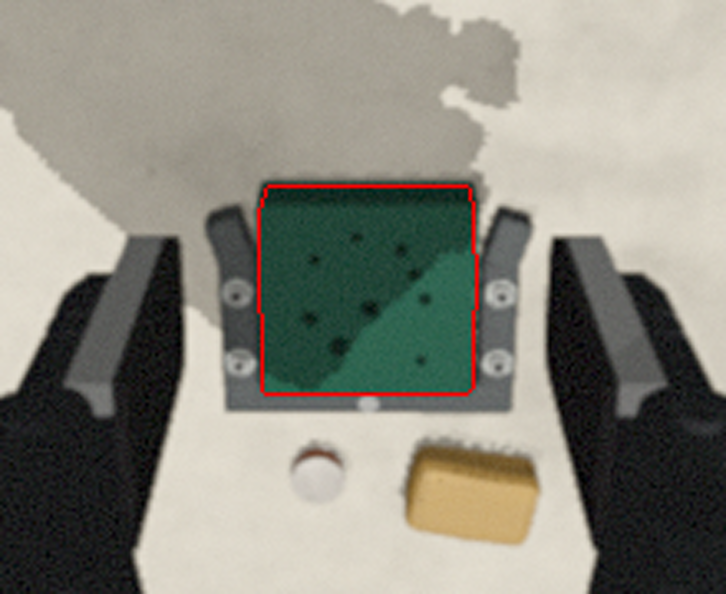

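```bash
python3 -c "
from workcell import bot
print(bot.job_done(), bot.get_obs()['time'])"
```

```text
the job is handed in; nothing more can be done
the job is handed in; nothing more can be done
```

The pad is in the fork, square to it and home against the back stop, and I have handed the job in at about 13 s of the 58 s allowed. I gripped it near its rear, turned it about 21°, and slid it flat into the mouth. I then released it and pushed it home with the two fingertips on its rear side. It stopped dead and the push rose to about 19 N.

**Last checks:**
- **Final wrist picture:** the pad's yaw is -7.65°, against about -7.7° measured for the fork. Its leading edge is at about 39.4 mm, against 40 mm for the stop, so within measuring error. No gap shows at the stop, and the pad sits between both rails.
- **Fork measurement:** the three fork edges I fitted disagreed by about 1° or a little more. The outer width read 108.4 mm, where 112 mm is given. The hard stop under the push is therefore the stronger evidence that the pad is home.
- **Wax block and bobbin:** both looked to be in their places behind the stop, and the robot never touched them. I judged this by eye and did not measure them again.
- **Robot:** the gripper is clear, about 25 cm up, and touching nothing. The largest wrist force I read was about 21 N.

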